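# Slide a bare circuit board into its test fixture and shut the gate

## Robot

A 6-joint arm with a two-finger parallel gripper is mounted at the origin on the work surface. World frame = base frame: x ahead of the robot, y to its left, z up, the work surface at z = 0. Lengths are in m, angles in rad, forces in N, time in s.
With the tool pointing down it reaches from about 0.4 to 0.825 m from the base axis. Payload 7 kg.
Tool frame: the origin (TCP) lies midway between the tips of the shut fingers; the grasp point (between the pads) lies 19 mm behind it; x points along the fingers, y is the direction in which the jaws open and shut, and the axes are right-handed (so a half turn about x gives the same grasp; the last joint's range is limited). The gripper opens to 85 mm and grips with 20 to 120 N. Pads are 22 mm wide; open, the fingers measure 114 mm over their backs; the gripper's body (76 mm by 85 mm) begins 54 mm behind the grasp point. The pads swing forward as they close: fully open they stand 13 mm farther back than shut.
Start: joints at [1.509, 0.359, 0.012, 0, -1.224, -0.288], TCP at [0.231, 0.634, 0.231] pointing down, gripper open.
Joint ranges: [-3.07, 3.07], [-1.43, 2.12], [-1.02, 1.25], [-3.03, 1.67], [-3.05, -0], [-3.03, 3.03]. Speed limits (rad/s): [2.39, 2.39, 3.01, 3.14, 3.14, 3.14].

## Interface

Orientations are given as a 3x3 rotation matrix whose columns are the frame's x, y, z axes.
In Python, from station import get_obs, capture, close_job gives the robot as it stands.
- The arm moves only by the tool apply_moves, never from a script. Its argument "increments" is text: rows parted by semicolons, each of 7 numbers parted by spaces: the gripper's target within -1 to 1 (fully open at 1, half-way at 0, shut at -1), then the shift along the world's x, y, z in m, then the turn, a rotation vector about the world's x, y, z in degrees. In form: claw x y z ax ay az; .... A call has 1 to 20 rows; each row shifts and turns the pose as measured when the row begins; what a row does not reach is not made up. A row lasts 1/12 s, in which the tool goes at most 41.7 mm and 7.16 degrees, less where a joint would pass 70% of its speed; a pose out of reach is approached as far as the arm can. A call with a gripper value outside its range is refused whole. The fingers move at their own pace and stop on an object; "newtons" is the grip in N (left out, the last holds). Time passes only in rows, so rows that do not move let the fingers close. It gives the time, the measured TCP pose, the force and the opening at its end, in the units of the state.
- get_obs(): the state, without advancing time (a new reading comes with each control period).
- capture(name): name is "side" or "top" or "wrist"; returns a dict with "pixels" (420x560x3 uint8, red, green, blue), "fx", "fy", "cx", "cy" (pixels), "extrinsics" (4x4, takes a point from camera to world coordinates). Camera axes: x right, y down, z forward; pixel columns grow to the right and rows downward; lengths in m; the calibration is good to about 2 mm. A picture is of the moment at which its call begins. There is no depth.
- close_job(): hands the job in, once; it reports no verdict.
The state is a dict: "time": time; "q": joint angles; "dq": joint speeds; "joint_torque": joint torques, N m; "ee_pos": TCP position; "tcp_rot": TCP orientation; "ft_force": force on the tool from outside, world axes, zero at the start; "moment": the same for the moment, N m; "grip_width": finger opening in m.
Only numpy, scipy, OpenCV 4.12 (cv2) and the standard library are available. Lean on these libraries where they do the work, as an engineer would, in place of code of your own. Each camera call takes 0.05 s, during which the arm holds its last target. There are 200 camera calls.

## Task

Press gently down on the green top of the bare circuit board and slide it along the fixture's bed, between the blue guides, until it has pushed the white connector block fully home. Then swing the yellow gate fully shut behind the board and let go. Do not push on the board's copper rim, do not press hard on the board (it is brittle), and leave the bin, the screwdriver and the black housing alone.

Things in the scene. Friction and masses are not known exactly. Their poses are not given: they have to be found in the camera images.
- fixture: Test fixture fixed to the bench. Flat dark steel bed: x -210 to +140, y +-90 mm, on four posts, its top 50 mm above this origin and 30 to 50 mm above the bench (it differs); it floats on stiff springs (30 N per mm). +x is the direction of insertion, away from the robot; z up. A channel runs from x = 0 to a grey end wall (30 mm high) at x = 125: see point bed.
- bed (a point): Point on the bed's top, mid-mouth of the channel (fixture x = 0, y = 0), axes as the fixture. Blue guides 9 mm high leave 93 mm between them (y +-46.5); lips 5 to 9 mm above the bed overhang 6 mm a side to x = 105, so it is open above within y +-40. From x = -31 to 0 the guides flare to about 115 mm. Heights read only to a few mm: find the board's top by feel.
- seat (a point): Point on the bed's top where the centre of the board's underside lies when the board is fully home (fixture x = 54, y = 0); axes as the fixture.
- board: Loose bare circuit board, 110 (x, the way it goes in) by 90 mm, about 65 g, flat on the bed before the mouth. Origin: centre of its underside. Green middle 98 x 78 mm, 3 mm thick: press only there. Brittle: over 30 N from the fingers breaks it. Friction on the bed about 0.25; a press of 12 to 16 N drags it and drives the connector home, with a much lighter one the fingers slip.
- rim: The board's bare copper rim, 6 mm wide all round and 2.2 mm thick (0.8 mm lower than the green top); part of the board, same origin and axes. The fingers must not push on it.
- connector_block (a joint): White connector block, 86 mm wide, 15 mm high, at the channel's end. It slides with a friction of about 2.5 N and stays where left: 0 = out (its face at fixture x = 97), 0.012 m = fully home, at its stop (face at fixture x = 109). The board's leading edge pushes it.
- gate (a joint): Yellow swing gate on an upright pin at fixture x = -8, y = 75 mm; friction about 0.06 N m, stays where left. At 0 its arm points to fixture -x (open), at 1.571 rad to fixture -y across the mouth (shut, at its stop); below 0 further open; shuts anticlockwise seen from above. Its blade hangs to 0.5 mm above the bed, 45 to 89 mm from the pin, and passes behind the board only when that is in.
- gate_peg (a point): Centre of the top of the gate's black upright peg, 14 mm in diameter, 85 mm from the gate's pin; its top is 46 mm above the bed and the peg stands free for its upper 30 mm. Push it sideways or pinch it from above to swing the gate.
- red_bin: Small loose red bin, 100 x 80 x 50 mm; origin at the centre of its underside. Leave alone.
- screwdriver: Loose screwdriver with orange handle lying on the bench; leave alone.
- housing: Loose black switch housing, 70 x 50 x 70 mm; origin at the centre of its underside. Leave alone.
Not all that is in view belongs to the job. Of the things like the board, leave any that is brown or red; of the rest the smaller one is meant.

How it is judged:
On the way, in this order (a step that is already met when the one before it is completed fails the run):
1. the board is in the channel and the connector block pushed home (within 2.5 mm), the gate still open (value of joint connector_block above 0.0095 m and horizontal distance between board and seat below 0.005 m and value of joint gate below 0.6 rad), for 0.2 s.
2. the gate is swung shut (value of joint gate above 1.45 rad), for 0.2 s.
At the end, for the whole second after the job is handed in: The connector block is within 2.5 mm of fully home, the board lies flat in the channel within 5 mm of its seat and square to the fixture within 0.06 rad, at rest; the gate is shut (at least 1.45 rad), and the robot has let go of everything (value of joint connector_block above 0.0095 m and horizontal distance between board and seat below 0.005 m and angle between the x axis of board and the x axis of fixture, either way round below 0.06 rad and angle between board's own z axis and vertical below 0.04 rad and linear speed of board below 0.01 m/s and value of joint gate above 1.45 rad and contact force between the fingers and board below 0.1 N and contact force between the fingers and fixture below 0.1 N); the robot touches nothing.
It fails at once if the fingers press on the board with more than 30 N (contact force between the fingers and board above 30 N).
It fails at once if the fingers push on the copper rim (contact force between the fingers and rim above 1 N).
It fails at once if the red bin is moved (distance of red_bin from where it was at the start of the episode above 0.02 m).
It fails at once if the screwdriver is moved (distance of screwdriver from where it was at the start of the episode above 0.02 m).
It fails at once if the housing is moved (distance of housing from where it was at the start of the episode above 0.02 m).
It also fails if it takes over 72 s, if anything falls off the work surface, if the arm or the gripper's body presses on something with over 40 N, if the wrist force passes 120 N, or if a joint passes its speed limit or range.

## Working session

There is one attempt and no reset: what is moved stays moved. The work goes in short steps, Python scripts to look and compute and a tool call to move; the robot and the scene stay as the last step left them, time stands still between calls to the robot, and variables do not carry over. Pictures are saved under pics/ and viewed, about 8 in all and at most 12, crops included, and the job is handed in when it is done.

Besides the shell and the picture viewer there is one more tool, called after ">>>" in YAML: its name, and indented under it one key for each argument. apply_moves: Moves the arm, as the interface text tells. Its arguments: {"type":"object","properties":{"increments":{"type":"string"},"newtons":{"type":"number"}},"required":["increments"]}

```bash
mkdir -p pics; cat > h.py <<'E'
import numpy as np, cv2, pickle
from station import get_obs, capture, close_job
def snap(name,fn):
    c=capture(name); pickle.dump(c,open(f'pics/{fn}.pkl','wb'))
    cv2.imwrite(f'pics/{fn}.png',cv2.cvtColor(c['pixels'],cv2.COLOR_RGB2BGR)); return c
def load(fn): return pickle.load(open(f'pics/{fn}.pkl','rb'))
def crop(fn,u0,v0,u1,v1,s,out):
    im=cv2.imread(f'pics/{fn}.png')[v0:v1,u0:u1]; cv2.imwrite(f'pics/{out}.png',cv2.resize(im,None,fx=s,fy=s,interpolation=cv2.INTER_CUBIC))
def ray(c,u,v):
    E=np.array(c['extrinsics']); d=E[:3,:3]@np.array([(u-c['cx'])/c['fx'],(v-c['cy'])/c['fy'],1]); return E[:3,3],d
def atz(c,u,v,z):
    o,d=ray(c,u,v); return o+d*(z-o[2])/d[2]
def proj(c,P):
    E=np.array(c['extrinsics']); p=E[:3,:3].T@(np.array(P)-E[:3,3]); return np.array([c['fx']*p[0]/p[2]+c['cx'],c['fy']*p[1]/p[2]+c['cy']])
def tri(obs):
    A=np.zeros((3,3));b=np.zeros(3)
    for c,u,v in obs:
        o,d=ray(c,u,v);d=d/np.linalg.norm(d);M=np.eye(3)-np.outer(d,d);A+=M;b+=M@o
    return np.linalg.solve(A,b)
E
python3 - <<'E'
from h import *
for n in ('top','side'):
    c=snap(n,n+'0'); print(n,c['fx'],c['cx'],c['cy'],np.round(c['extrinsics'],3).tolist())
a=cv2.imread('pics/top0.png');b=cv2.imread('pics/side0.png')
o=get_obs();print(o['ee_pos'],np.round(o['tcp_rot'],3).tolist(),o['ft_force'],o['grip_width'])
E
```

```text
top 384.7681451763371 277.6981018342969 213.50037740865005 [[-0.001, -0.999, 0.046, 0.457], [-1.0, 0.001, -0.007, 0.006], [0.007, -0.046, -0.999, 1.076], [0.0, 0.0, 0.0, 1.0]]
side 467.628924250616 289.0766468738253 202.97593793889126 [[0.943, -0.191, 0.273, 0.146], [-0.333, -0.493, 0.804, -1.002], [-0.019, -0.849, -0.528, 0.76], [0.0, 0.0, 0.0, 1.0]]
[0.2312308  0.63371932 0.23048458] [[-0.0, -0.343, -0.939], [-0.001, -0.939, 0.343], [-1.0, 0.001, -0.0]] [-0.73932777 -0.27496381  0.61439204] 0.08512441850626158
```

View pics/top0.png

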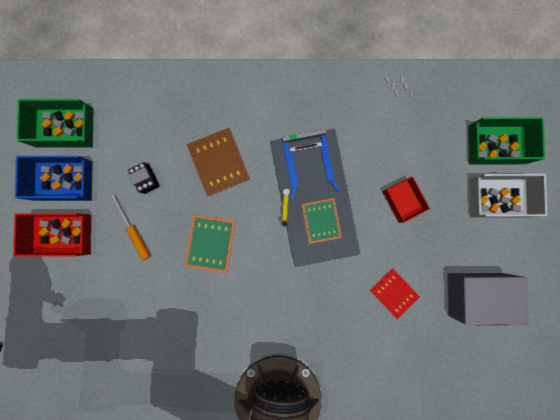

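View pics/side0.png

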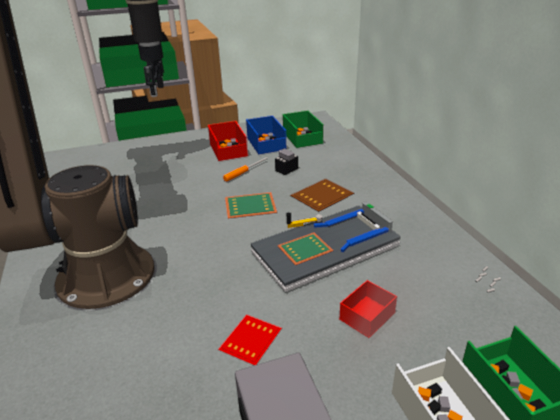

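The top view shows the fixture around (315,197). The small green board is on its bed at (322,221), the gate at (286,205), and the larger green board is on the bench at (210,243). I'll enlarge both views of the fixture.

```bash
python3 - <<'E'
from h import *
crop('top0',262,120,368,272,5,'a')
im=cv2.imread('pics/a.png'); im=im[:760,:530]
s=cv2.imread('pics/side0.png')[195:300,240:410]; s=cv2.resize(s,None,fx=4.5,fy=4.5,interpolation=cv2.INTER_CUBIC)
cv2.imwrite('pics/a.png',cv2.resize(cv2.imread('pics/top0.png')[122:270,262:368],None,fx=4,fy=4,interpolation=cv2.INTER_CUBIC)); cv2.imwrite('pics/b.png',s)
E
```

```text
(no output)
```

View pics/a.png

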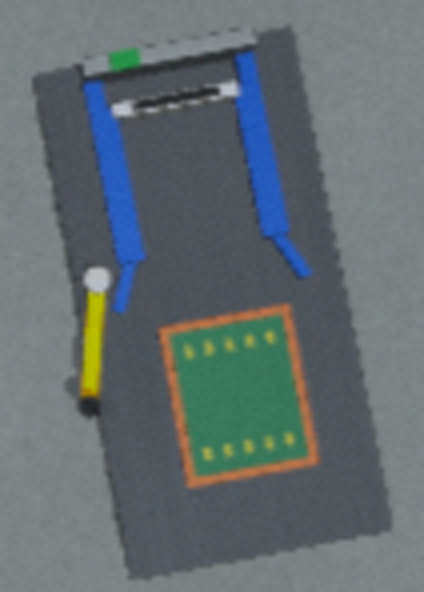

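View pics/b.png

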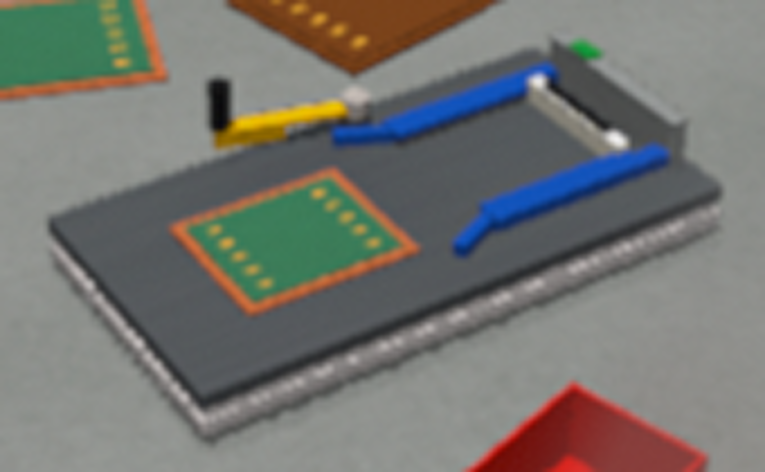

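The crops show the bed's four corners, the board's corners and the gate, with its pin at crop (97,280) and peg at (90,405). I'll fit the poses.

```bash
cat >> h.py <<'E'
def R2(a): return np.array([[np.cos(a),-np.sin(a)],[np.sin(a),np.cos(a)]])
def pts(p,L):  # p=x,y,yaw,z ; L Nx3
    L=np.array(L,float); q=L.copy(); q[:,:2]=L[:,:2]@R2(p[2]).T+p[:2]; q[:,2]+=p[3]; return q
E
python3 - <<'E'
from h import *
from scipy.optimize import least_squares
t=load('top0');s=load('side0')
T=lambda l:[np.array([262+u/4-.375,122+v/4-.375]) for u,v in l]
S=lambda l:[np.array([240+u/4.5-.39,195+v/4.5-.39]) for u,v in l]
# order: (+x,+y),(+x,-y),(-x,-y),(-x,+y)
bed=[(.14,.09,0),(.14,-.09,0),(-.21,-.09,0),(-.21,.09,0)]
tb=T([(35,75),(295,27),(391,528),(130,578)]);sb=S([(540,48),(720,188),(208,402),(50,222)])
def f(p,L,ob): return np.concatenate([proj(c,P)-o for c,l in ob for P,o in zip(pts(p,L),l)])
for nm,ob in (('both',[(t,tb),(s,sb)]),('top',[(t,tb)]),('side',[(s,sb)])):
    r=least_squares(f,[.5,-.05,-.2,.09],args=(bed,ob)); print(nm,r.x.round(4),r.fun.round(1))
    if nm=='both':F=r.x
bl=[(.055,.045,0),(.055,-.045,0),(-.055,-.045,0),(-.055,.045,0)]
tq=T([(160,328),(290,305),(317,464),(190,488)]);sq=S([(335,168),(420,248),(252,314),(170,229)])
for nm,ob in (('both',[(t,tq),(s,sq)]),('top',[(t,tq)]),('side',[(s,sq)])):
    g=lambda q:f([q[0],q[1],q[2],F[3]+.002],bl,ob)
    r=least_squares(g,[.4,-.1,-.2]); d=R2(F[2]).T@(r.x[:2]-F[:2]); print('board',nm,r.x.round(4),'in fixture',d.round(4),round(r.x[2]-F[2],4),r.fun.round(1))
# gate
pin=atz(t,*T([(97,280)])[0],F[3]+.02); print('pin',R2(F[2]).T@(pin[:2]-F[:2]))
pt=tri([(t,*T([(90,405)])[0]),(s,*S([(219,84)])[0])]);print('peg top',pt, R2(F[2]).T@(pt[:2]-F[:2]),pt[2]-F[3])
for th in (-.3,-.15,0):
    P=pts(F,[(-.008-.085*np.cos(th),.075-.085*np.sin(th),.046)])[0];print(th,P,(proj(t,P)-[262,122])*4,(proj(s,P)-[240,195])*4.5)
np.save('F.npy',F)
for L in ([0,0,0],[.054,0,0],[.141,0,0]): print(L,pts(F,[L])[0])
E
```

```text
both [ 0.5858 -0.0952  0.1868  0.0312] [-0.1 -0.2 -0.7 -0.2  0.3  0.1  0.3  0.2 -0.6  0.4  1.4  0.4 -0.7 -0.3
  0.  -0.3]
top [ 0.5859 -0.0958  0.1826  0.0294] [ 0.3 -0.2 -0.4  0.   0.   0.2  0.1 -0. ]
side [ 0.5873 -0.0914  0.1917  0.0284] [-1.1  0.4  1.   0.2 -0.2 -0.4  0.3 -0.1]
board both [ 0.4863 -0.1177  0.1797] in fixture [-0.1019 -0.0036] -0.0071 [-0.9 -0.1 -0.8 -0.3 -0.  -0.2 -0.9 -0.1 -0.   1.2  0.2  1.3 -0.2  1.
  0.3  0.6]
board top [ 0.4859 -0.1195  0.1741] in fixture [-0.1027 -0.0053] -0.0127 [-0.1 -0.  -0.1 -0.   0.6  0.1 -0.4 -0.1]
board side [ 0.4877 -0.1136  0.1872] in fixture [-0.0999  0.0001] 0.0004 [-0.3  0.2  0.1  0.1 -0.  -0.   0.3 -0.3]
pin [-0.008866    0.07551053]
peg top [ 0.47811215 -0.01689045  0.08065865] [-0.09128895  0.0969913 ] 0.049463023719031385
-0.3 [ 0.47958036 -0.01342968  0.07719562] [ 82.64328695 402.61317817] [219.19777311  83.58515553]
-0.15 [ 0.47909376 -0.02615843  0.07719562] [102.26116475 403.33983211] [225.6078733   94.82566839]
0 [ 0.4805148  -0.03881697  0.07719562] [121.75922848 401.12658315] [235.1669741  105.53936996]
[0, 0, 0] [ 0.58582507 -0.09524166  0.03119562]
[0.054, 0, 0] [ 0.63888576 -0.0852135   0.03119562]
[0.141, 0, 0] [ 0.72437242 -0.06905704  0.03119562]
```

>>> apply_moves:
  increments: "-1 0.0266 -0.0278 0 0 0 -6.2;-1 0.0266 -0.0278 0 0 0 -6.2;-1 0.0266 -0.0278 0 0 0 -6.2;-1 0.0266 -0.0278 0 0 0 -6.2;-1 0.0266 -0.0278 0 0 0 -6.2;-1 0.0266 -0.0278 0 0 0 -6.2;-1 0.0266 -0.0278 0 0 0 -6.2;-1 0.0266 -0.0278 0 0 0 -6.2;-1 0.0266 -0.0278 0 0 0 -6.2;-1 0.0266 -0.0278 0 0 0 -6.2;-1 0.0266 -0.0278 0 0 0 -6.2;-1 0.0266 -0.0278 0 0 0 -6.2"
  newtons: 40

```text
time: 1.1
ee_pos: [0.5538, 0.2871, 0.2242]
tcp_rot: [[-0.01, -0.992, 0.124], [-0.002, 0.124, 0.992], [-1.0, 0.01, -0.003]]
ft_force: [0.5, 1.2, -0.4]
grip_width: -0.0001
```

>>> apply_moves:
  increments: "-1 -0.0042 -0.0345 0 0 0 -6.2;-1 -0.0042 -0.0345 0 0 0 -6.2;-1 -0.0042 -0.0345 0 0 0 -6.2;-1 -0.0042 -0.0345 0 0 0 -6.2;-1 -0.0042 -0.0345 0 0 0 -6.2;-1 -0.0042 -0.0345 0 0 0 -6.2;-1 -0.0042 -0.0345 0 0 0 -6.2;-1 -0.0042 -0.0345 0 0 0 -6.2;-1 -0.0042 -0.0345 0 0 0 -6.2;-1 -0.0042 -0.0345 0 0 0 -6.2;-1 -0.0042 -0.0345 0 0 0 -6.2;-1 0 0 0 0 0 0"

```text
time: 2.1
ee_pos: [0.5042, -0.1157, 0.2178]
tcp_rot: [[-0.015, -0.18, 0.984], [0.011, 0.984, 0.18], [-1.0, 0.013, -0.013]]
ft_force: [0.9, 0.9, -0.1]
grip_width: 0.0001
```

```bash
cat > st.py <<'E'
from h import *
F=np.load('F.npy');o=get_obs();R=np.array(o['tcp_rot']);p=np.array(o['ee_pos'])
print('t',round(o['time'],2),'p',p.round(4),'F',o['ft_force'].round(2) if hasattr(o['ft_force'],'round') else o['ft_force'],'w',round(o['grip_width'],4),'q',np.round(o['q'],2))
print('in fixture',(R2(F[2]).T@(p[:2]-F[:2])).round(4),'down',R[:,0].round(4),'yawy',np.degrees(np.arctan2(R[1,1],R[0,1])).round(2),'want',np.degrees(F[2]).round(2)+90)
E
python3 st.py
```

```text
t 2.1 p [ 0.5042 -0.1157  0.2178] F [ 0.9   0.86 -0.11] w 0.0001 q [ 0.14  0.12 -0.33 -0.01 -1.13 -1.53]
in fixture [-0.084  -0.0049] down [-0.0152  0.0106 -0.9998] yawy 100.36 want 100.7
```

>>> apply_moves:
  increments: "-1 0 0.001 -0.026 -0.61 -0.87 0.3;-1 0 0 -0.026 0 0 0;-1 0 0 -0.026 0 0 0;-1 0 0 -0.026 0 0 0;-1 0 0 -0.026 0 0 0;-1 0 0 -0.015 0 0 0;-1 0 0 0 0 0 0;-1 0 0 0 0 0 0"

```text
time: 2.77
ee_pos: [0.5021, -0.1183, 0.068]
tcp_rot: [[0.003, -0.179, 0.984], [-0.001, 0.984, 0.179], [-1.0, -0.001, 0.003]]
ft_force: [0.8, -0.4, 0.4]
grip_width: -0.0
```

```bash
python3 st.py; python3 - <<'E'
from h import *
snap('side','side1');crop('side1',240,170,410,300,4.5,'c')
E
```

```text
t 2.77 p [ 0.5021 -0.1183  0.068 ] F [ 0.8  -0.43  0.39] w -0.0 q [ 0.15  0.27 -0.55  0.   -0.75 -1.54]
in fixture [-0.0865 -0.0071] down [ 2.9e-03 -6.0e-04 -1.0e+00] yawy 100.32 want 100.7
```

View pics/c.png

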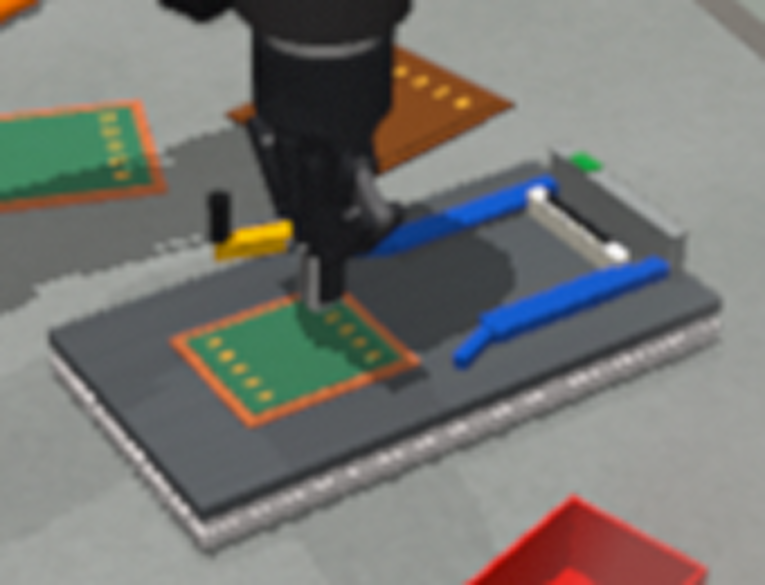

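The shut fingers are above the front of the green area, at crop (318,300). Next I descend and feel for the top.

>>> apply_moves:
  increments: "-1 0 0.002 -0.012 0 0.17 0.3;-1 0 0.002 -0.012 0 0 0;-1 0 0 0 0 0 0;-1 0 0 -0.001 0 0 0;-1 0 0 -0.001 0 0 0;-1 0 0 -0.001 0 0 0"

```text
time: 3.32
ee_pos: [0.5067, -0.1131, 0.0454]
tcp_rot: [[0.01, -0.187, 0.982], [0.0, 0.982, 0.187], [-1.0, -0.001, 0.01]]
ft_force: [0.0, 0.6, -0.5]
grip_width: 0.0001
```

>>> apply_moves:
  increments: "-1 -0.002 -0.001 -0.003 0 0.5 0;-1 0 0 -0.002 0 0 0;-1 0 0 -0.001 0 0 0;-1 0 0 -0.001 0 0 0"

```text
time: 3.65
ee_pos: [0.5056, -0.1142, 0.0394]
tcp_rot: [[0.003, -0.187, 0.982], [0.001, 0.982, 0.187], [-1.0, 0.0, 0.003]]
ft_force: [-1.7, 0.5, 4.5]
grip_width: 0.0001
```

```bash
python3 st.py
```

```text
t 3.65 p [ 0.5056 -0.1142  0.0394] F [-1.66  0.52  4.52] w 0.0001 q [ 0.16  0.31 -0.57 -0.   -0.68 -1.54]
in fixture [-0.0823 -0.0038] down [ 3.3e-03  8.0e-04 -1.0e+00] yawy 100.78 want 100.7
```

>>> apply_moves:
  increments: "-1 0 0 -0.0005 0 0 0;-1 0 0 -0.0005 0 0 0"

```text
time: 3.82
ee_pos: [0.506, -0.1144, 0.0393]
tcp_rot: [[0.004, -0.188, 0.982], [0.0, 0.982, 0.188], [-1.0, -0.0, 0.004]]
ft_force: [-2.0, 1.0, 8.5]
grip_width: -0.0002
```

>>> apply_moves:
  increments: "-1 0 0 -0.0008 0 0 0;-1 0 0 -0.0008 0 0 0"

```text
time: 3.98
ee_pos: [0.5066, -0.1146, 0.0392]
tcp_rot: [[0.005, -0.188, 0.982], [-0.0, 0.982, 0.188], [-1.0, -0.001, 0.005]]
ft_force: [-2.8, 0.2, 10.1]
grip_width: -0.0001
```

>>> apply_moves:
  increments: "-1 0.002 0.0004 -0.001 0 0.2 0;-1 0.002 0.0004 -0.001 0 0.1 0;-1 0.002 0.0004 -0.001 0 0 0"

```text
time: 4.23
ee_pos: [0.5133, -0.1141, 0.0392]
tcp_rot: [[0.002, -0.19, 0.982], [-0.001, 0.982, 0.19], [-1.0, -0.002, 0.002]]
ft_force: [-3.3, -0.7, 11.1]
grip_width: 0.0
```

>>> apply_moves:
  increments: "-1 0.003 0.0008 -0.0012 0 0.1 0;-1 0.003 0.0008 -0.0012 0 0 0;-1 0.003 0.0008 -0.0012 0 0 0;-1 0.003 0.0008 -0.0012 0 0 0;-1 0.003 0.0008 -0.0012 0 0 0"

```text
time: 4.65
ee_pos: [0.5308, -0.1117, 0.0391]
tcp_rot: [[0.005, -0.192, 0.981], [-0.004, 0.981, 0.192], [-1.0, -0.005, 0.004]]
ft_force: [-3.3, -0.2, 12.4]
grip_width: -0.0
```

```bash
python3 st.py; python3 - <<'E'
from h import *
snap('side','side2');crop('side2',240,170,410,300,4.5,'d')
E
```

```text
t 4.65 p [ 0.5308 -0.1117  0.0391] F [-3.29 -0.18 12.44] w -0.0 q [ 0.16  0.35 -0.52  0.01 -0.7  -1.54]
in fixture [-0.0572 -0.0059] down [ 0.0047 -0.0042 -1.    ] yawy 101.09 want 100.7
```

View pics/d.png

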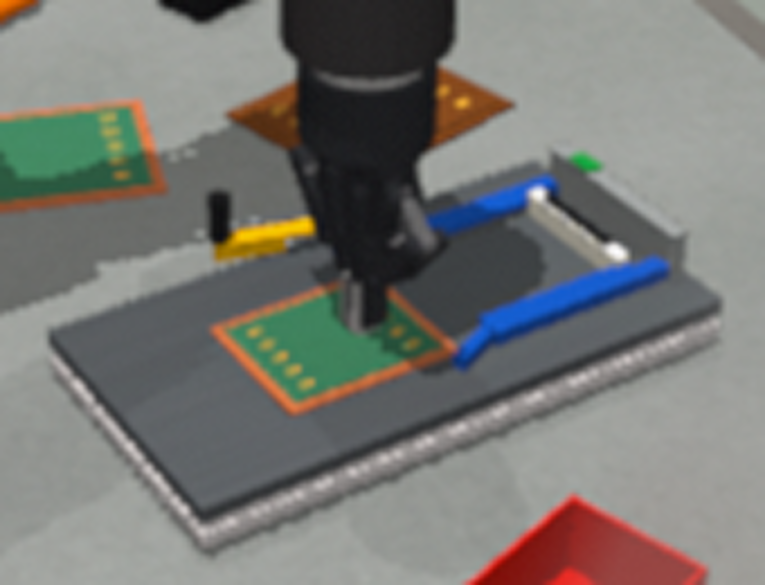

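The board is following the fingers. Its right front corner is at crop (455,352), close to the flare. I'll check the lateral offset with the bed height I felt.

```bash
python3 - <<'E'
from h import *
from scipy.optimize import least_squares
t=load('top0');s=load('side0')
T=lambda l:[np.array([262+u/4-.375,122+v/4-.375]) for u,v in l]
S=lambda l,v0=195:[np.array([240+u/4.5-.39,v0+v/4.5-.39]) for u,v in l]
bed=[(.14,.09,0),(.14,-.09,0),(-.21,-.09,0),(-.21,.09,0)]
bl=[(.055,.045,0),(.055,-.045,0),(-.055,-.045,0),(-.055,.045,0)]
tb=T([(35,75),(295,27),(391,528),(130,578)]);sb=S([(540,48),(720,188),(208,402),(50,222)])
tq=T([(160,328),(290,305),(317,464),(190,488)]);sq=S([(335,168),(420,248),(252,314),(170,229)])
s2=S([(455,352),(296,413),(212,328)],170)
f=lambda p,L,ob:np.concatenate([proj(c,P)-o for c,l in ob for P,o in zip(pts(p,L),l)])
z=.0361
for nm,ob,obb in (('both',[(t,tb),(s,sb)],[(t,tq),(s,sq)]),('top',[(t,tb)],[(t,tq)]),('side',[(s,sb)],[(s,sq)])):
    F=least_squares(lambda q:f([*q,z],bed,ob),[.58,-.09,.19]).x
    b=least_squares(lambda q:f([*q,z+.002],bl,obb),[.48,-.1,.19]).x
    print(nm,F.round(4),'board0',(R2(F[2]).T@(b[:2]-F[:2])).round(4),round(b[2]-F[2],4))
    if nm=='both': np.save('F.npy',[*F,z])
b=least_squares(lambda q:f([*q,z+.002],bl[1:],[(s,s2)]),[.5,-.1,.19]).x
print('now side',(R2(F[2]).T@(b[:2]-F[:2])).round(4),round(b[2]-F[2],4))
E
python3 st.py|tail -1
```

```text
both [ 0.5849 -0.0966  0.1877] board0 [-0.1017 -0.0036] -0.0077
top [ 0.5854 -0.0951  0.1826] board0 [-0.1023 -0.0053] -0.0085
side [ 0.5835 -0.1001  0.1948] board0 [-0.1001 -0.0002] -0.007
now side [-0.0755 -0.0029] -0.009
in fixture [-0.0553 -0.0048] down [ 0.0054 -0.0043 -1.    ] yawy 101.11 want 100.76
```

>>> apply_moves:
  increments: "-1 0.0028 0.0018 -0.0013 0.2 0.2 -0.3;-1 0.0028 0.0018 -0.0013 0 0.1 0;-1 0.0028 0.0018 -0.0013 0 0.1 0;-1 0.0028 0.0018 -0.0013 0 0 0;-1 0.0028 0.0018 -0.0013 0 0 0"

```text
time: 5.12
ee_pos: [0.5483, -0.1046, 0.0391]
tcp_rot: [[0.003, -0.19, 0.982], [-0.004, 0.982, 0.19], [-1.0, -0.005, 0.003]]
ft_force: [-3.8, -0.2, 13.1]
grip_width: -0.0002
```

```bash
python3 st.py
```

```text
t 5.12 p [ 0.5483 -0.1046  0.0391] F [-3.81 -0.22 13.12] w -0.0002 q [ 0.17  0.37 -0.48  0.01 -0.72 -1.55]
in fixture [-0.0375 -0.001 ] down [ 0.0034 -0.0041 -1.    ] yawy 100.95 want 100.76
```

>>> apply_moves:
  increments: "-1 0.003 0.001 -0.0013 0.2 0.2 0;-1 0.003 0.001 -0.0013 0 0.1 0;-1 0.003 0.0009 -0.0013 0 0 0;-1 0.003 0.0009 -0.0013 0 0 0;-1 0.003 0.0009 -0.0013 0 0 0"

```text
time: 5.53
ee_pos: [0.5623, -0.1009, 0.0392]
tcp_rot: [[-0.003, -0.192, 0.981], [-0.003, 0.981, 0.192], [-1.0, -0.002, -0.004]]
ft_force: [-3.8, -0.1, 11.1]
grip_width: -0.0
```

```bash
python3 st.py; python3 - <<'E'
from h import *
snap('side','side3');snap('top','top3')
crop('side3',275,190,405,290,6,'e')
E
```

```text
t 5.53 p [ 0.5623 -0.1009  0.0392] F [-3.8  -0.14 11.08] w -0.0 q [ 0.17  0.39 -0.45  0.   -0.74 -1.55]
in fixture [-0.023  0.   ] down [-0.0031 -0.0029 -1.    ] yawy 101.09 want 100.76
```

View pics/e.png

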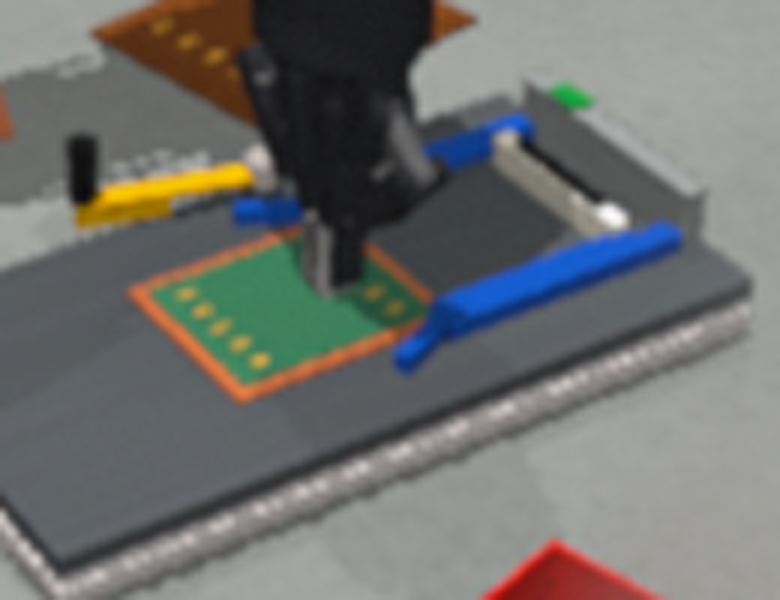

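The board's front has gone under the right lip at (430,300), looks square and is still following.

>>> apply_moves:
  increments: "-1 0.003 0.0008 -0.0014 0.1 -0.1 -0.2;-1 0.003 0.0008 -0.0014 0 0 0;-1 0.003 0.0008 -0.0014 0 0 0;-1 0.003 0.0008 -0.0014 0 0 0;-1 0.003 0.0008 -0.0014 0 0 0;-1 0.003 0.0008 -0.0014 0 0 0;-1 0.003 0.0008 -0.0014 0 0 0"

```text
time: 6.22
ee_pos: [0.5865, -0.0961, 0.0391]
tcp_rot: [[0.006, -0.193, 0.981], [-0.004, 0.981, 0.193], [-1.0, -0.005, 0.005]]
ft_force: [-3.8, 1.2, 12.1]
grip_width: 0.0003
```

```bash
python3 st.py
```

```text
t 6.22 p [ 0.5865 -0.0961  0.0391] F [-3.84  1.16 12.08] w 0.0003 q [ 0.17  0.41 -0.4   0.01 -0.75 -1.55]
in fixture [0.0016 0.0001] down [ 0.0057 -0.0038 -1.    ] yawy 101.11 want 100.76
```

>>> apply_moves:
  increments: "-1 0.003 0.0008 -0.0014 0.2 0.2 -0.3;-1 0.003 0.0008 -0.0014 0 0.1 0;-1 0.003 0.0008 -0.0014 0 0.1 0;-1 0.003 0.0008 -0.0014 0 0.1 0;-1 0.003 0.0008 -0.0014 0 0.1 0;-1 0.003 0.0008 -0.0014 0 0 0;-1 0.003 0.0008 -0.0014 0 0 0;-1 0.003 0.0008 -0.0014 0 0 0"

```text
time: 6.88
ee_pos: [0.6143, -0.0908, 0.0391]
tcp_rot: [[0.003, -0.192, 0.981], [-0.003, 0.981, 0.192], [-1.0, -0.004, 0.002]]
ft_force: [-3.4, 0.6, 11.8]
grip_width: 0.0001
```

```bash
python3 st.py; python3 - <<'E'
from h import *
snap('side','side4')
crop('side4',275,190,405,290,6,'f')
E
```

```text
t 6.88 p [ 0.6143 -0.0908  0.0391] F [-3.41  0.64 11.8 ] w 0.0001 q [ 0.17  0.45 -0.34  0.01 -0.78 -1.55]
in fixture [0.0299 0.0002] down [ 0.0025 -0.0034 -1.    ] yawy 101.04 want 100.76
```

View pics/f.png

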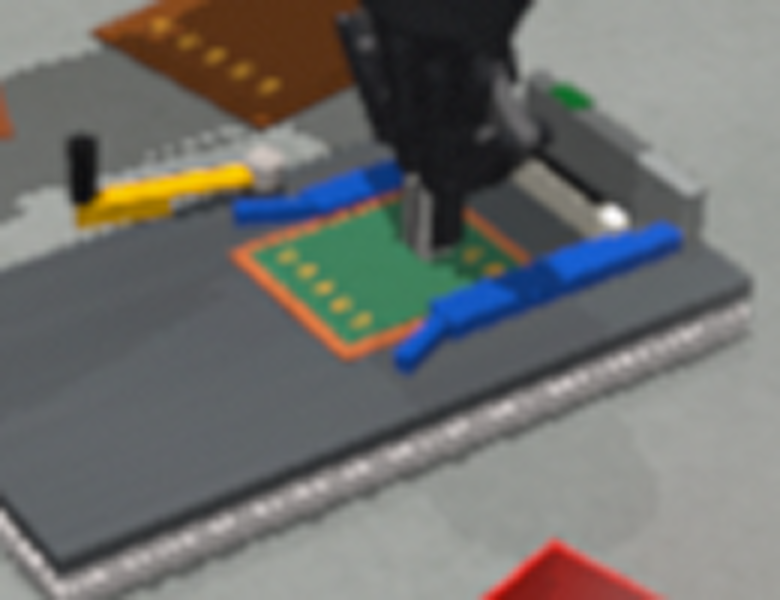

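The board is well inside the channel. Its rear corners are at (237,255) and (347,355), and the fingers haven't slipped.

>>> apply_moves:
  increments: "-1 0.003 0.0008 -0.0014 0.2 0.2 -0.3;-1 0.003 0.0008 -0.0014 0 0.1 0;-1 0.003 0.0008 -0.0014 0 0.1 0;-1 0.003 0.0008 -0.0014 0 0.1 0;-1 0.003 0.0008 -0.0014 0 0 0;-1 0.003 0.0008 -0.0014 0 0 0;-1 0.003 0.0008 -0.0015 0 0 0;-1 0.003 0.0008 -0.0015 0 0 0"

```text
time: 7.6
ee_pos: [0.6427, -0.0854, 0.0392]
tcp_rot: [[0.002, -0.191, 0.982], [-0.003, 0.982, 0.191], [-1.0, -0.003, 0.002]]
ft_force: [-2.7, 0.4, 12.3]
grip_width: 0.0002
```

```bash
python3 st.py
```

```text
t 7.6 p [ 0.6427 -0.0854  0.0392] F [-2.73  0.35 12.32] w 0.0002 q [ 0.17  0.49 -0.27  0.   -0.81 -1.55]
in fixture [0.0589 0.0002] down [ 0.0021 -0.0031 -1.    ] yawy 100.99 want 100.76
```

>>> apply_moves:
  increments: "-1 0.002 0.0005 -0.0018 0.1 0.2 0;-1 0.002 0.0005 -0.0018 0 0.1 0;-1 0.002 0.0005 -0.0018 0 0 0;-1 0.002 0.0005 -0.0018 0 0 0"

```text
time: 7.93
ee_pos: [0.651, -0.084, 0.0389]
tcp_rot: [[-0.002, -0.193, 0.981], [-0.003, 0.981, 0.193], [-1.0, -0.003, -0.003]]
ft_force: [-8.9, 2.6, 17.1]
grip_width: 0.0
```

```bash
python3 st.py
```

```text
t 7.93 p [ 0.651  -0.084   0.0389] F [-8.91  2.62 17.1 ] w 0.0 q [ 0.17  0.5  -0.25  0.   -0.83 -1.55]
in fixture [0.0672 0.0001] down [-0.0023 -0.0034 -1.    ] yawy 101.12 want 100.76
```

>>> apply_moves:
  increments: "-1 0.002 0.0006 -0.0015 0.1 -0.2 -0.2;-1 0.002 0.0006 -0.0015 0 0 0;-1 0.002 0.0006 -0.0015 0 0 0"

```text
time: 8.18
ee_pos: [0.6554, -0.0834, 0.0391]
tcp_rot: [[-0.001, -0.19, 0.982], [-0.004, 0.982, 0.19], [-1.0, -0.004, -0.001]]
ft_force: [-6.0, -0.2, 12.7]
grip_width: -0.0
```

```bash
python3 st.py; python3 - <<'E'
from h import *
snap('side','side5');snap('top','top5')
a=cv2.resize(cv2.imread('pics/side5.png')[190:275,290:400],None,fx=4.5,fy=4.5,interpolation=cv2.INTER_CUBIC)
b=cv2.resize(cv2.imread('pics/top5.png')[125:220,270:340],None,fx=4,fy=4,interpolation=cv2.INTER_CUBIC)
H=max(a.shape[0],b.shape[0]);p=lambda i:cv2.copyMakeBorder(i,0,H-i.shape[0],0,0,cv2.BORDER_CONSTANT)
cv2.imwrite('pics/g.png',np.hstack([p(a),p(b)]))
E
```

```text
t 8.18 p [ 0.6554 -0.0834  0.0391] F [-6.02 -0.25 12.71] w -0.0 q [ 0.17  0.5  -0.24  0.   -0.83 -1.55]
in fixture [ 0.0717 -0.0002] down [-7.0e-04 -3.8e-03 -1.0e+00] yawy 100.98 want 100.76
```

View pics/g.png

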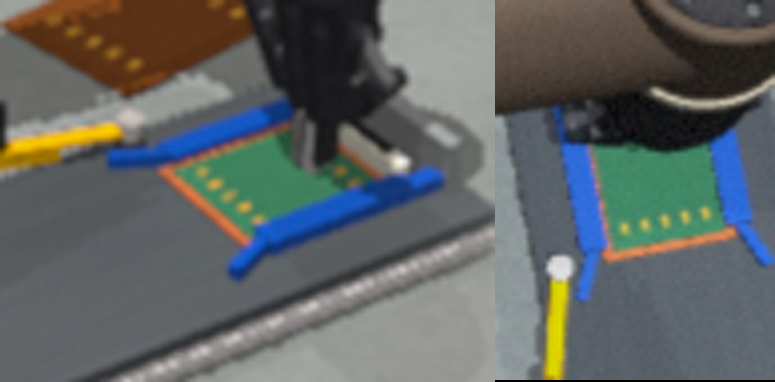

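The connector is engaged, and the board's rear edge is at the mouth, from (608,258) to (738,233). I'll measure it.

```bash
python3 - <<'E'
from h import *
F=np.load('F.npy');t=load('top5');s=load('side5')
Q=lambda c,u,v:(R2(F[2]).T@(atz(c,u,v,.0383)[:2]-F[:2])).round(4)
print(Q(t,298.1,189.3),Q(t,330.6,183.0))
print('side',Q(s,290+165/4.5-.4,190+172/4.5-.4),Q(s,290+247/4.5-.4,190+245/4.5-.4))
E
```

```text
[-0.0064  0.0423] [-0.0061 -0.0475]
side [-0.0081  0.0396] [-0.0091 -0.0446]
```

>>> apply_moves:
  increments: "-1 0.002 0.0006 -0.0018 0.2 0 -0.2;-1 0.002 0.0006 -0.0018 0 0 0;-1 0.002 0.0006 -0.0017 0 0 0"

```text
time: 8.53
ee_pos: [0.6595, -0.0828, 0.039]
tcp_rot: [[-0.003, -0.188, 0.982], [-0.002, 0.982, 0.188], [-1.0, -0.002, -0.004]]
ft_force: [-7.1, 0.4, 15.9]
grip_width: 0.0001
```

```bash
python3 st.py
```

```text
t 8.53 p [ 0.6595 -0.0828  0.039 ] F [-7.07  0.4  15.86] w 0.0001 q [ 0.17  0.51 -0.23  0.   -0.84 -1.55]
in fixture [ 0.0758 -0.0004] down [-0.0032 -0.0023 -1.    ] yawy 100.84 want 100.76
```

>>> apply_moves:
  increments: "-1 0.0015 0.0005 -0.0017 0 0.1 0;-1 0.0015 0.0005 -0.0017 0 0 0"

```text
time: 8.7
ee_pos: [0.661, -0.0826, 0.039]
tcp_rot: [[-0.007, -0.189, 0.982], [-0.004, 0.982, 0.189], [-1.0, -0.002, -0.008]]
ft_force: [-6.9, 1.0, 15.3]
grip_width: 0.0002
```

```bash
python3 st.py
```

```text
t 8.7 p [ 0.661  -0.0826  0.039 ] F [-6.89  1.02 15.28] w 0.0002 q [ 0.17  0.51 -0.22  0.   -0.84 -1.55]
in fixture [ 0.0774 -0.0004] down [-0.007  -0.0037 -1.    ] yawy 100.88 want 100.76
```

>>> apply_moves:
  increments: "-1 0.002 0.0006 -0.0017 0.2 -0.4 0;-1 0.002 0.0006 -0.0017 0 0 0"

```text
time: 8.87
ee_pos: [0.6637, -0.0822, 0.039]
tcp_rot: [[-0.002, -0.19, 0.982], [-0.002, 0.982, 0.19], [-1.0, -0.001, -0.002]]
ft_force: [-5.6, -1.2, 14.2]
grip_width: -0.0001
```

```bash
python3 st.py
```

```text
t 8.87 p [ 0.6637 -0.0822  0.039 ] F [-5.55 -1.19 14.17] w -0.0001 q [ 0.17  0.52 -0.22  0.   -0.84 -1.55]
in fixture [ 0.08   -0.0005] down [-0.0016 -0.0015 -1.    ] yawy 100.92 want 100.76
```

>>> apply_moves:
  increments: "-1 0.002 0.0006 -0.0017 0.1 0 0;-1 0.002 0.0006 -0.0017 0 0 0"

```text
time: 9.03
ee_pos: [0.6668, -0.0819, 0.0391]
tcp_rot: [[-0.002, -0.19, 0.982], [-0.001, 0.982, 0.19], [-1.0, -0.001, -0.003]]
ft_force: [-5.8, -1.0, 14.3]
grip_width: -0.0001
```

```bash
python3 st.py;  python3 - <<'E'
from h import *
snap('side','side6');snap('top','top6')
a=cv2.resize(cv2.imread('pics/side6.png')[190:275,290:400],None,fx=4.5,fy=4.5,interpolation=cv2.INTER_CUBIC)
b=cv2.resize(cv2.imread('pics/top6.png')[125:220,270:340],None,fx=4,fy=4,interpolation=cv2.INTER_CUBIC)
H=max(a.shape[0],b.shape[0]);p=lambda i:cv2.copyMakeBorder(i,0,H-i.shape[0],0,0,cv2.BORDER_CONSTANT)
cv2.imwrite('pics/i.png',np.hstack([p(a),p(b)]))
E
```

```text
t 9.03 p [ 0.6668 -0.0819  0.0391] F [-5.8  -0.96 14.28] w -0.0001 q [ 0.17  0.52 -0.21  0.   -0.84 -1.55]
in fixture [ 0.0831 -0.0009] down [-0.0024 -0.0013 -1.    ] yawy 100.98 want 100.76
```

View pics/i.png

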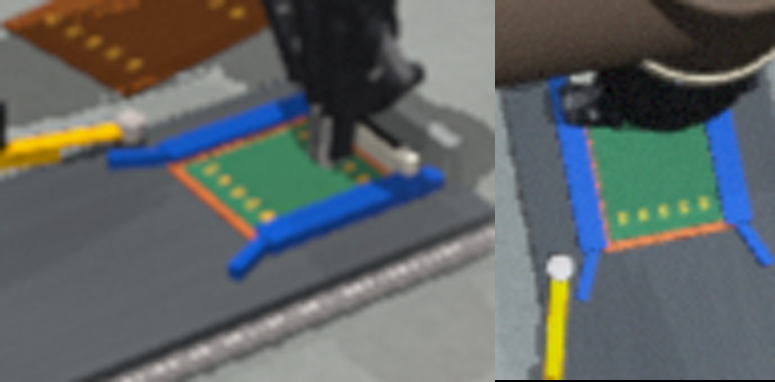

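```bash
cat > edge.py <<'E'
from h import *
import sys
from scipy.ndimage import map_coordinates
F=np.load('F.npy')
def edge(c,x0,x1,y,z,n=400):
    xs=np.linspace(x0,x1,n);P=pts([*F[:3],F[3]+z],[(x,y,0) for x in xs]);uv=np.array([proj(c,p) for p in P])
    im=c['pixels'].astype(float); return xs,np.array([map_coordinates(im[...,k],[uv[:,1],uv[:,0]],order=1) for k in range(3)]).T
for fn in sys.argv[1:]:
    c=load(fn);r=[];w=[]
    for y in np.linspace(-.03,.03,13):
        xs,v=edge(c,-.03,.02,y,.0022); k=v[:,0]-v[:,2]; r.append(xs[np.argmax(k>.5*k.max())])
    print(fn,'rear edge x',np.round(np.array(r)*1000,1))
E
python3 edge.py top5 top6 side5 side6
python3 - <<'E'
from h import *; F=np.load('F.npy')
# mouth/guide straight start lower ref in top & side: predicted px of home rear edge in crop i
t=load('top6');s=load('side6')
for y in (.045,-.045):
    P=pts(F,[(-.001,y,.0022)])[0]; print((proj(t,P)-[270,125])*4+[495,0],(proj(s,P)-[290,190])*4.5)
for y in (.04,-.04):
    P=pts(F,[(.109,y,.015)])[0];print('block front top',(proj(s,P)-[290,190])*4.5)
E
```

```text
top5 rear edge x [-8.2 -8.2 -8.1 -8.2 -8.3 -8.1 -8.2 -8.3 -8.2 -8.2 -8.3 -8.1 -8.3]
top6 rear edge x [-1.4 -1.6 -1.6 -1.4 -1.4 -1.6 -1.3 -1.3 -1.6 -1.3 -1.6 -1.6 -1.4]
side5 rear edge x [-12.  -12.  -11.7 -11.8 -11.7 -11.8 -12.  -11.8 -12.1 -11.8 -12.  -12.1
 -12. ]
side6 rear edge x [-5.2 -5.2 -5.3 -5.2 -5.2 -5.2 -5.2 -5.4 -5.4 -5.6 -5.6 -5.4 -5.4]
[602.02402603 250.09016527] [168.03205005 162.1934521 ]
[732.30391626 225.34452064] [257.24338098 239.06650416]
block front top [321.18316458  95.51676435]
block front top [405.04206632 158.29678357]
```

>>> apply_moves:
  increments: "-1 0.0012 0.0005 -0.002 0.1 -0.1 -0.2;-1 0.0012 0.0005 -0.002 0 0 0;-1 0.0012 0.0005 -0.002 0 0 0"

```text
time: 9.38
ee_pos: [0.6693, -0.0817, 0.039]
tcp_rot: [[-0.001, -0.188, 0.982], [-0.002, 0.982, 0.188], [-1.0, -0.002, -0.002]]
ft_force: [-6.0, 0.2, 15.7]
grip_width: -0.0001
```

```bash
python3 st.py;  python3 -c "
from h import *
snap('side','side7');snap('top','top7')"; python3 edge.py top7 side7
```

```text
t 9.38 p [ 0.6693 -0.0817  0.039 ] F [-5.96  0.16 15.67] w -0.0001 q [ 0.17  0.52 -0.2   0.   -0.85 -1.55]
in fixture [ 0.0857 -0.0012] down [-0.0012 -0.002  -1.    ] yawy 100.86 want 100.76
top7 rear edge x [-0.6 -0.6 -0.6 -0.7 -0.4 -0.4 -0.6 -0.4 -0.4 -0.6 -0.4 -0.6 -0.7]
side7 rear edge x [-4.2 -4.3 -4.3 -4.6 -4.2 -4.4 -4.4 -4.2 -4.3 -4.2 -4.4 -4.4 -4.6]
```

Fingers have begun slipping. I'll lift, move back along the green and push again a little firmer.

>>> apply_moves:
  increments: "-1 0 0 0.003 0 0 0;-1 0 0 0.005 0 0 0;-1 -0.010 -0.0015 0 0 0 0;-1 -0.010 -0.0015 0 0 0 0;-1 -0.006 -0.001 0 0 0 0;-1 0 0 0 0 0 0;-1 0 0 -0.003 0 0 0"

```text
time: 10.07
ee_pos: [0.6399, -0.0864, 0.0449]
tcp_rot: [[-0.001, -0.188, 0.982], [-0.002, 0.982, 0.188], [-1.0, -0.002, -0.001]]
ft_force: [0.9, -0.6, 0.3]
grip_width: 0.0004
```

```bash
python3 st.py;  python3 -c "
from h import *
snap('side','side8');snap('top','top8')"; python3 edge.py top8 side8
```

```text
t 10.07 p [ 0.6399 -0.0864  0.0449] F [ 0.94 -0.58  0.33] w 0.0004 q [ 0.17  0.48 -0.27  0.   -0.82 -1.55]
in fixture [ 0.0559 -0.0003] down [-9.0e-04 -1.9e-03 -1.0e+00] yawy 100.84 want 100.76
top8 rear edge x [-0.4 -0.6 -0.4 -0.6 -0.6 -0.4 -0.6 -0.4 -0.4 -0.6 -0.4 -0.6 -0.7]
side8 rear edge x [-3.9 -3.8 -3.9 -3.8 -3.8 -3.9 -3.9 -3.9 -3.9 -3.9 -3.8 -4.2 -4.2]
```

>>> apply_moves:
  increments: "-1 0 0 -0.003 0 0 0;-1 0 0 -0.002 0 0 0;-1 0 0 -0.0015 0 0 0;-1 0 0 -0.0015 0 0 0"

```text
time: 10.5
ee_pos: [0.6401, -0.0864, 0.0388]
tcp_rot: [[-0.003, -0.19, 0.982], [-0.003, 0.982, 0.19], [-1.0, -0.003, -0.004]]
ft_force: [-7.7, 2.4, 19.6]
grip_width: 0.0002
```

>>> apply_moves:
  increments: "-1 0.001 0.0003 -0.0018 0 0 0;-1 0.0012 0.0003 -0.0018 0 0 0;-1 0.0015 0.0003 -0.0018 0 0 0"

```text
time: 10.75
ee_pos: [0.6432, -0.0863, 0.0389]
tcp_rot: [[-0.004, -0.192, 0.981], [-0.006, 0.981, 0.192], [-1.0, -0.005, -0.005]]
ft_force: [-7.1, 2.1, 17.5]
grip_width: 0.0
```

```bash
python3 st.py;  python3 -c "
from h import *
snap('side','side9');snap('top','top9')"; python3 edge.py top9 side9
```

```text
t 10.75 p [ 0.6432 -0.0863  0.0389] F [-7.12  2.05 17.52] w 0.0 q [ 0.17  0.49 -0.27  0.01 -0.82 -1.55]
in fixture [ 0.0592 -0.0008] down [-0.0038 -0.0059 -1.    ] yawy 101.07 want 100.76
top9 rear edge x [-0.6 -0.6 -0.4 -0.7 -0.4 -0.3 -0.7 -0.4 -0.4 -0.7 -0.4 -0.7 -0.7]
side9 rear edge x [-4.2 -4.3 -4.3 -4.6 -4.4 -4.6 -4.4 -4.3 -4.3 -4.3 -4.4 -4.4 -4.6]
```

The board stayed put while the fingers slid 3 mm on it at 17.5 N, and the edges agree with the home position, so it is at its stop. Now lifting and going to the gate's peg.

>>> apply_moves:
  increments: "-1 0 0 0.004 0 0 0;-1 0 0 0.02 0 0 0;-1 0 0 0.03 0.2 -0.2 -0.3;-1 0 0 0.03 0 0 0;-1 0 0 0.02 0 0 0;0.2 -0.027 0.0115 0 0 0 0;0.2 -0.027 0.0115 0 0 0 0;0.2 -0.027 0.0115 0 0 0 0;0.2 -0.027 0.0115 0 0 0 0;0.2 -0.027 0.0115 0 0 0 0;0.2 -0.027 0.0115 0 0 0 0;0.2 0 0 0 0 0 0;0.2 0 0 0 0 0 0"
  newtons: 20

```text
time: 11.93
ee_pos: [0.4768, -0.0157, 0.1441]
tcp_rot: [[-0.001, -0.185, 0.983], [-0.003, 0.983, 0.185], [-1.0, -0.003, -0.001]]
ft_force: [1.0, -0.7, 0.2]
grip_width: 0.0511
```

```bash
python3 st.py;  python3 -c "
from h import *
F=np.load('F.npy')
print('peg tri in fixture',R2(F[2]).T@(np.array([.4781,-.0169])-F[:2]))
for th in (-.3,-.25,-.2): print(th,pts(F,[(-.008-.085*np.cos(th),.075-.085*np.sin(th),.046)])[0])
w=snap('wrist','w10');snap('side','side10');snap('top','top10')
for P in ([.4781,-.0169,.0807],): print('pred wrist',proj(w,P))
a=cv2.imread('pics/w10.png');b=cv2.resize(cv2.imread('pics/side10.png')[150:300,240:410],None,fx=2.2,fy=2.2,interpolation=cv2.INTER_CUBIC)
a=cv2.resize(a,(420,315));H=max(a.shape[0],b.shape[0]);p=lambda i:cv2.copyMakeBorder(i,0,H-i.shape[0],0,0,cv2.BORDER_CONSTANT)
cv2.imwrite('pics/j.png',np.hstack([p(a),p(b)]))"; python3 edge.py top10 side10
```

```text
t 11.93 p [ 0.4768 -0.0157  0.1441] F [ 0.96 -0.66  0.24] w 0.0511 q [ 0.38  0.11 -0.54  0.   -0.92 -1.77]
in fixture [-0.0911  0.0996] down [-6.0e-04 -2.7e-03 -1.0e+00] yawy 100.69 want 100.76
peg tri in fixture [-0.09009342  0.09821601]
-0.3 [ 0.47861899 -0.01486417  0.0821    ]
-0.25 [ 0.4782486  -0.01909755  0.0821    ]
-0.2 [ 0.47809025 -0.02334416  0.0821    ]
pred wrist [281.21928843 232.96951712]
top10 rear edge x [-0.4 -0.4 -0.4 -0.7 -0.4 -0.3 -0.7  0.6 -8.4 16.6  0.1  3.7 15.9]
side10 rear edge x [-3.9 -3.7 -3.9 -3.7 -3.8 -3.9 -3.9 -3.8 -3.8 -3.8 -3.8 -4.1 -4.1]
```

View pics/j.png

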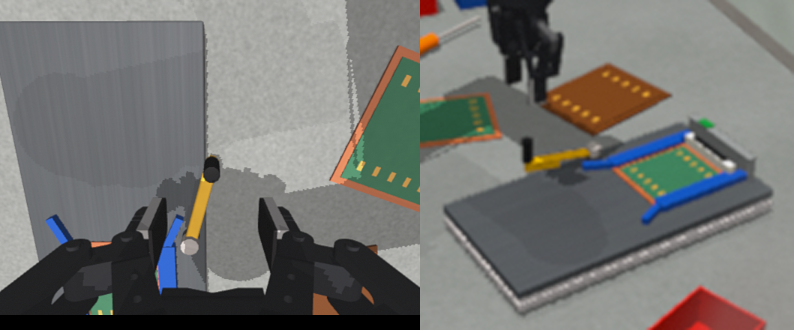

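The wrist view has the peg's top near (212,161) in the half-size picture, midway between the jaws. In the side view the board sits home. I'll refine the peg position.

```bash
python3 -c "
from h import *
F=np.load('F.npy');w=load('w10');t=load('top0');s=load('side0')
W=(282,214);print(w['fx'],np.round(w['extrinsics'],3).tolist())
p=atz(w,*W,.0821);print('wrist@z',p,R2(F[2]).T@(p[:2]-F[:2]))
q=tri([(t,284.1,222.9),(s,288.3,213.3),(w,*W)]);print(q,R2(F[2]).T@(q[:2]-F[:2]))
for c,u in ((t,(284.1,222.9)),(s,(288.3,213.3)),(w,W)): print(proj(c,q)-u)
for z in (.0521,.0821): print(proj(w,[q[0],q[1],z]))
"
```

```text
364.62715664171577 [[-0.186, 0.943, 0.275, 0.407], [0.983, 0.18, 0.048, -0.028], [-0.004, 0.279, -0.96, 0.287], [0.0, 0.0, 0.0, 1.0]]
wrist@z [ 0.46598078 -0.01869617  0.0821    ] [-0.10233492  0.09871319]
[ 0.4745381  -0.01755161  0.07887553] [-0.09371435  0.0982406 ]
[0.16844956 1.68340863]
[-0.87777021  0.91306354]
[-0.72598182 12.26972386]
[281.62617508 213.81026675]
[281.22595332 227.97027853]
```

>>> apply_moves:
  increments: "0.2 0.001 -0.001 -0.025 0 0 0;0.2 0 0 -0.025 0 0 0;0.2 0 0 -0.02 0 0 0;0.2 0 0 -0.008 0 0 0;0.2 0 0 0 0 0 0;0.2 0 0 0 0 0 0"

```text
time: 12.58
ee_pos: [0.485, -0.0183, 0.0634]
tcp_rot: [[0.002, -0.181, 0.983], [-0.003, 0.983, 0.181], [-1.0, -0.004, 0.001]]
ft_force: [-0.1, 0.1, 0.5]
grip_width: 0.0512
```

```bash
python3 st.py
```

```text
t 12.58 p [ 0.485  -0.0183  0.0634] F [-0.07  0.14  0.53] w 0.0512 q [ 0.37  0.23 -0.62  0.01 -0.72 -1.76]
in fixture [-0.0835  0.0956] down [ 0.002  -0.0033 -1.    ] yawy 100.44 want 100.76
```

>>> apply_moves:
  increments: "0.2 -0.006 0.001 -0.004 0 0 0.3;0.2 0 0 0 0 0 0;-1 0 0 0 0 0 0;-1 0 0 0 0 0 0;-1 0 0 0 0 0 0;-1 0 0 0 0 0 0;-1 0 0 0 0 0 0;-1 0 0 0 0 0 0"
  newtons: 20

```text
time: 13.25
ee_pos: [0.481, -0.0167, 0.0623]
tcp_rot: [[0.008, -0.187, 0.982], [-0.001, 0.982, 0.187], [-1.0, -0.003, 0.007]]
ft_force: [1.3, -0.1, -4.3]
grip_width: 0.0132
```

```bash
python3 st.py
```

```text
t 13.25 p [ 0.481  -0.0167  0.0623] F [ 1.32 -0.11 -4.31] w 0.0132 q [ 0.38  0.22 -0.63  0.01 -0.71 -1.77]
in fixture [-0.0872  0.0979] down [ 0.0075 -0.0014 -1.    ] yawy 100.75 want 100.76
```

```bash
cat > arc.py <<'E'
from h import *
import sys
F=np.load('F.npy');o=get_obs();p=np.array(o['ee_pos'])
f=R2(F[2]).T@(p[:2]-F[:2])-[-.008,.075];th=np.arctan2(-f[1],-f[0]);print('theta',round(th,3),'r',round(np.hypot(*f),4),'F',np.round(o['ft_force'],1),'z',round(p[2],4),'w',round(o['grip_width'],4),'down',np.round(np.array(o['tcp_rot'])[:,0],3))
for k in range(8):
    a=th+.08*(k+.5);d=R2(F[2])@(np.array([np.sin(a),-np.cos(a)])*.085*.08);print(round(a,2),d.round(4))
E
python3 arc.py
```

```text
theta -0.282 r 0.0824 F [ 1.3 -0.1 -4.3] z 0.0623 w 0.0132 down [ 0.008 -0.001 -1.   ]
-0.24 [-0.0004 -0.0068]
-0.16 [ 0.0002 -0.0068]
-0.08 [ 0.0007 -0.0068]
-0.0 [ 0.0013 -0.0067]
0.08 [ 0.0018 -0.0066]
0.16 [ 0.0023 -0.0064]
0.24 [ 0.0028 -0.0062]
0.32 [ 0.0033 -0.0059]
```

>>> apply_moves:
  increments: "-1 -0.0004 -0.0068 0 0 0.4 0;-1 0.0002 -0.0068 0 0 0 0;-1 0.0007 -0.0068 0 0 0 0;-1 0.0013 -0.0067 0 0 0 0;-1 0.0018 -0.0066 0 0 0 0;-1 0.0023 -0.0064 0 0 0 0"

```text
time: 13.75
ee_pos: [0.4858, -0.0594, 0.0622]
tcp_rot: [[-0.002, -0.189, 0.982], [-0.001, 0.982, 0.189], [-1.0, -0.0, -0.003]]
ft_force: [-1.0, 2.7, -2.5]
grip_width: 0.0131
```

```bash
python3 arc.py
```

```text
theta 0.237 r 0.0848 F [-1.   2.7 -2.5] z 0.0622 w 0.0131 down [-0.002 -0.001 -1.   ]
0.28 [ 0.0031 -0.0061]
0.36 [ 0.0035 -0.0058]
0.44 [ 0.004  -0.0055]
0.52 [ 0.0044 -0.0052]
0.6 [ 0.0048 -0.0048]
0.68 [ 0.0052 -0.0044]
0.76 [ 0.0055 -0.004 ]
0.84 [ 0.0058 -0.0035]
```

>>> apply_moves:
  increments: "-1 0.0031 -0.0061 0 0 0 0;-1 0.0035 -0.0058 0 0 0 0;-1 0.004 -0.0055 0 0 0 0;-1 0.0044 -0.0052 0 0 0 0;-1 0.0048 -0.0048 0 0 0 0;-1 0.0052 -0.0044 0 0 0 0;-1 0.0055 -0.004 0 0 0 0"

```text
time: 14.33
ee_pos: [0.5202, -0.0998, 0.0622]
tcp_rot: [[-0.001, -0.187, 0.982], [0.0, 0.982, 0.187], [-1.0, 0.0, -0.001]]
ft_force: [0.5, 7.8, -3.2]
grip_width: 0.0131
```

```bash
python3 arc.py
```

```text
theta 0.866 r 0.0867 F [ 0.5  7.8 -3.2] z 0.0622 w 0.0131 down [-0.001  0.    -1.   ]
0.91 [ 0.006  -0.0031]
0.99 [ 0.0063 -0.0026]
1.07 [ 0.0065 -0.0021]
1.15 [ 0.0066 -0.0016]
1.23 [ 0.0067 -0.0011]
1.31 [ 0.0068 -0.0005]
1.39 [0.0068 0.    ]
1.47 [0.0068 0.0006]
```

>>> apply_moves:
  increments: "-1 0.006 -0.0024 0 0 0 0;-1 0.0063 -0.0020 0 0 0 0;-1 0.0065 -0.0016 0 0 0 0;-1 0.0066 -0.0012 0 0 0 0;-1 0.0067 -0.0008 0 0 0 0"

```text
time: 14.75
ee_pos: [0.5545, -0.1092, 0.0621]
tcp_rot: [[-0.004, -0.187, 0.982], [0.0, 0.982, 0.187], [-1.0, 0.001, -0.003]]
ft_force: [-2.5, 8.8, 0.3]
grip_width: 0.0127
```

```bash
python3 arc.py
```

```text
theta 1.282 r 0.0853 F [-2.5  8.8  0.3] z 0.0621 w 0.0127 down [-0.004  0.    -1.   ]
1.32 [ 0.0068 -0.0004]
1.4 [0.0068 0.0001]
1.48 [0.0068 0.0007]
1.56 [0.0067 0.0012]
1.64 [0.0066 0.0017]
1.72 [0.0064 0.0023]
1.8 [0.0062 0.0028]
1.88 [0.006  0.0033]
```

>>> apply_moves:
  increments: "-1 0.0066 0.0003 0 0 0 0;-1 0.0066 0.0007 0 0 0 0;-1 0.0066 0.0012 0 0 0 0"

```text
time: 15.0
ee_pos: [0.5725, -0.1073, 0.0616]
tcp_rot: [[-0.012, -0.186, 0.982], [-0.0, 0.983, 0.186], [-1.0, 0.002, -0.011]]
ft_force: [-22.0, 1.6, 18.0]
grip_width: 0.0132
```

```bash
python3 arc.py
```

```text
theta 1.496 r 0.0835 F [-22.    1.6  18. ] z 0.0616 w 0.0132 down [-0.012 -0.    -1.   ]
1.54 [0.0067 0.001 ]
1.62 [0.0066 0.0016]
1.7 [0.0065 0.0021]
1.78 [0.0063 0.0026]
1.86 [0.0061 0.0031]
1.94 [0.0058 0.0036]
2.02 [0.0055 0.004 ]
2.1 [0.0051 0.0044]
```

>>> apply_moves:
  increments: "-1 0.003 0.0008 0 0 0 0;-1 0.002 0.0006 0 0 0 0;-1 0.001 0.0003 0 0 0 0"

```text
time: 15.25
ee_pos: [0.5723, -0.1073, 0.0619]
tcp_rot: [[-0.027, -0.185, 0.982], [-0.003, 0.983, 0.185], [-1.0, 0.002, -0.027]]
ft_force: [-4.6, 3.1, 3.3]
grip_width: 0.0129
```

```bash
python3 arc.py
```

```text
theta 1.493 r 0.0834 F [-4.6  3.1  3.3] z 0.0619 w 0.0129 down [-0.027 -0.003 -1.   ]
1.53 [0.0067 0.001 ]
1.61 [0.0066 0.0016]
1.69 [0.0065 0.0021]
1.77 [0.0063 0.0026]
1.85 [0.0061 0.0031]
1.93 [0.0058 0.0036]
2.01 [0.0055 0.004 ]
2.09 [0.0052 0.0044]
```

The push reached 22 N, which suggests a hard stop. I'll let go, retreat upward and check the gate's angle.

>>> apply_moves:
  increments: "0 0 0 0 0 0 0;0 0 0 0 0 0 0;0 0 0 0 0 0 0;0 0 0 0 0 0 0;0 0 0 0.02 0 -1 0;0 0 0 0.03 0 0 0;0 0 0 0.03 0 0 0;0 0 0 0.03 0 0 0;0 -0.03 0.02 0.02 0 0 0;0 -0.03 0.03 0 0 0 0;0 -0.03 0.03 0 0 0 0;0 -0.03 0.03 0 0 0 0;0 0 0.03 0 0 0 0;0 0 0.03 0 0 0 0;0 0 0.03 0 0 0 0;0 0 0.03 0 0 0 0;0 0 0.03 0 0 0 0;0 0 0.03 0 0 0 0;0 0 0 0 0 0 0"

```text
time: 16.83
ee_pos: [0.4538, 0.191, 0.2008]
tcp_rot: [[0.008, -0.18, 0.984], [0.002, 0.984, 0.18], [-1.0, 0.001, 0.008]]
ft_force: [0.1, 0.2, 0.2]
grip_width: 0.0429
```

```bash
python3 st.py; python3 - <<'E'
from h import *
F=np.load('F.npy')
s=snap('side','side11');t=snap('top','top11')
for c,n in ((t,'top'),(s,'side')):
    p=c['pixels'].astype(int);m=(p[...,0]>120)&(p[...,1]>100)&(p[...,2]<60)&(p[...,0]-p[...,1]<70)
    v,u=np.nonzero(m); k=(u>260)&(u<400)&(v>120)&(v<270);u=u[k];v=v[k]
    if len(u)<5: print(n,len(u));continue
    X=np.array([R2(F[2]).T@(atz(c,a,b,F[3]+.012)[:2]-F[:2]) for a,b in zip(u,v)])
    d=np.linalg.svd(X-X.mean(0))[2][0];d*=-np.sign(d[1]);print(n,len(u),'mean',X.mean(0).round(4),'angle',np.arctan2(-d[1],-d[0]).round(3),'y range',X[:,1].min().round(3),X[:,1].max().round(3))
a=cv2.resize(cv2.imread('pics/side11.png')[190:290,270:400],None,fx=3.3,fy=3.3,interpolation=cv2.INTER_CUBIC)
b=cv2.resize(cv2.imread('pics/top11.png')[122:222,262:350],None,fx=4,fy=4,interpolation=cv2.INTER_CUBIC)
H=max(a.shape[0],b.shape[0]);p=lambda i:cv2.copyMakeBorder(i,0,H-i.shape[0],0,0,cv2.BORDER_CONSTANT)
cv2.imwrite('pics/k.png',np.hstack([p(a),p(b)]))
E
python3 edge.py top11 side11
```

```text
t 16.83 p [0.4538 0.191  0.2008] F [0.1  0.22 0.18] w 0.0429 q [ 0.8   0.07 -0.43  0.   -1.06 -2.19]
in fixture [-0.0752  0.307 ] down [ 0.0079  0.002  -1.    ] yawy 100.36 want 100.76
top 115 mean [-0.007   0.0299] angle 1.575 y range -0.003 0.066
side 150 mean [0.0377 0.1276] angle 1.122 y range -0.021 0.645
top11 rear edge x [ -0.3  -0.4   0.5  15.9   1.2 -12.6 -12.2 -11.7 -12.2 -12.2 -11.7 -12.5
 -12.1]
side11 rear edge x [ -3.9  -3.7  -3.9  -3.6 -12.7 -12.8 -13.1 -13.  -12.1 -10.3  -9.9  -9.3
  -9.3]
```

View pics/k.png

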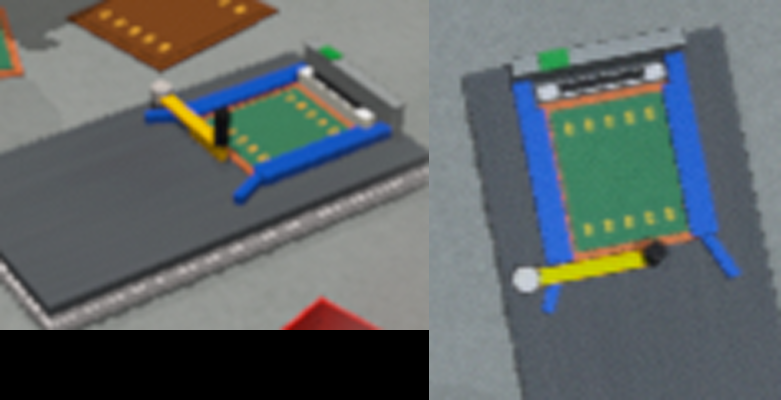

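The gate lies across the mouth behind the board, and the board is square against the block. As a last numeric check, I'll measure how far the block travelled.

```bash
python3 - <<'E'
from h import *
from scipy.ndimage import map_coordinates
F=np.load('F.npy')
xs=np.arange(.085,.135,.0005)
for n in ('top','side'):
    pr=[]
    for fn in (n+'0',n+'11'):
        c=load(fn);im=c['pixels'].mean(2);r=[]
        for y in (.036,.038,-.036,-.038):
            uv=np.array([proj(c,p) for p in pts([*F[:3],F[3]+.015],[(x,y,0) for x in xs])]);r.append(map_coordinates(im,[uv[:,1],uv[:,0]],order=1))
        pr.append(np.array(r))
    for i in (0,2):
        e=[]
        for q in pr:
            k=q[i:i+2].mean(0); e.append(np.round(1000*xs[np.argmax(k)],1))
        print(n,'block white peak x before/after',e)
E
```

```text
top block white peak x before/after [np.float64(102.0), np.float64(113.5)]
top block white peak x before/after [np.float64(102.0), np.float64(115.5)]
side block white peak x before/after [np.float64(98.5), np.float64(111.5)]
side block white peak x before/after [np.float64(100.5), np.float64(112.5)]
```

The block has travelled about 12 mm, so it is fully home. Handing in.

```bash
python3 -c "
from station import close_job; print(close_job())"
```

```text
the job is handed in; nothing more can be done
None
```

I pressed the small green board at about 11–20 N and slid it up the channel until it pushed the connector block home. I then pinched the gate's peg, swung the gate shut, let go and moved the arm clear. The job was handed in just after t = 16.8 s; no verdict is given.

**Last checks:**
- **Block:** it travelled about 11.5–13.5 mm by the top and side views, against 12 mm expected. In a final push at 17.5 N the fingers slid about 3 mm while the board stayed put, so it is at its stop.
- **Board:** it looks square, and its rear edge did not move when the gate was shut. The top view puts that edge at fixture x of about −0.5 mm, against −1 mm expected. The side view puts it at about −4 mm, or about −2 mm after allowing for that camera's own offset in locating the fixture.
- **Gate:** the top view measures 1.575 rad, which is shut. The arm's position while holding the peg gave only 1.495 rad; the push had met a stop at 22 N. The side view's automatic angle (1.12 rad) was spoiled by other yellow pixels, so I ignored it.
- **Slipping:** the fingers slid on the green near the end. I lifted them, moved back on the board and pushed once more; the highest press I read was 19.6 N.

I never moved toward the bin, the screwdriver or the housing, but I didn't measure their positions at the end.

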